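# Clamp the pin block in the vise, then hold the offset lever level over it

### The arm

A 6-joint arm with a two-finger parallel gripper is mounted at the origin on the work surface. World frame = base frame: x ahead of the robot, y to its left, z up, the work surface at z = 0. Lengths are in mm, angles in rad, forces in N, time in s.
With the tool pointing down it reaches from about 300 to 775 mm from the base axis. Payload 14.6 kg.
Tool frame: the origin (TCP) lies midway between the tips of the shut fingers; the grasp point (between the pads) lies 19 mm behind it (manip.hold_point_z is the distance from the TCP to the grasp point, in mm); z points along the fingers, y is the direction in which the jaws open and shut (so a half turn about z gives the same grasp; the last joint's range is limited). The gripper opens to 94 mm and grips with 3 to 60 N. Pads are 16 mm wide; open, the fingers measure 119 mm over their backs; the gripper's body (75 mm by 177 mm) begins 78 mm behind the grasp point.
Start: joints at [-1.378, 0.3, 1.521, -0, 1.321, -0.067], TCP at [141.281, -531.534, 205.446] pointing down, gripper open.
Joint ranges: [-3.03, 3.03], [-0.79, 2.21], [0.23, 2.52], [-1.04, 4.18], [0, 3.07], [-2.55, 2.55]. Speed limits (rad/s): [2.22, 2.22, 2.57, 3.14, 3.14, 3.14].

### API

Orientations are given as [roll, pitch, yaw] about the fixed x, y, z axes, in that order (R = Rz(yaw) Ry(pitch) Rx(roll)).
In Python, from cell import manip gives the robot as it stands.
- The arm moves only by the shell command python3 -m crank 'ROWS' [OPENING] [FORCE]. ROWS is JSON, a list of rows, each an object with "offset": the shift along the world's x, y, z in m, a list of three; "spin": the turn about the world's z in degrees. In form: [{"offset": [dx, dy, dz], "spin": spin}, ...]. A call has exactly 8 rows; each row is the pose to reach, as a shift and turn from the pose measured when the call began; what a row does not reach only later rows make up. A row lasts 1/12 s, in which the tool goes at most 41.7 mm and 7.16 degrees, less where a joint would pass 70% of its speed; a pose out of reach is approached as far as the arm can. A call with a gripper value outside its range is refused whole. OPENING is the opening, from 0 (shut) to 1 (fully open), set as the call begins (- or left out, the last holds). The fingers move at their own pace and stop on an object; FORCE is the grip in N (left out, the last holds). Time passes only in rows, so rows that repeat a pose let the fingers close, or fill a call up. It gives the time, the measured TCP pose, the force and the opening at its end, in the units of the state.
- manip.read_state(): the state, without advancing time (a new reading comes with each control period).
- manip.camera(name): name is "side" or "top"; returns a dict with "pixels" (400x640x3 uint8, red, green, blue), "fx", "fy", "cx", "cy" (pixels), "extrinsics" (4x4, takes a point from world to camera coordinates). Camera axes: x right, y down, z forward; pixel columns grow to the right and rows downward; lengths in mm; the calibration is good to about 2 mm. A picture is of the moment at which its call begins. There is no depth.
- manip.sign_off(): hands the job in, once; it reports no verdict.
Trained networks look in a picture, given as the dict that the camera call returned (one of the last four; its "shot" number tells which), for a name from the list of things; names that differ only in an ending like _2 or _b are one class to them, and where a whole thing is asked for, a point or a joint stands for the part that bears it (a point fixed in the world has none). Each returns a list of dicts, best first, with "conf" (0 to 1); they miss things now and then, are a little off and sometimes report something else, mostly with a low value. They report only what shows in the picture. A call takes as long as a camera call. They do not tell look-alikes from the thing itself.
- manip.search_frame(picture, name): "location" ([x, y, z] in mm, in world coordinates, good to about 4 mm: the middle of the surface that is visible of it).
- manip.masks_of(picture, name): "mask" (400x640 bool, what is visible of it).
The state is a dict: "clock": time; "joints": joint angles; "qd": joint speeds; "effort": joint torques, N m; "eef_pos": TCP position; "eef_rot": TCP orientation; "wrist_force": force on the tool from outside, world axes, zero at the start; "moment": the same for the moment, N m; "finger_gap": finger opening in mm.
Only numpy, scipy, OpenCV 4.12 (cv2) and the standard library are available. Lean on these libraries where they do the work, as an engineer would, in place of code of your own. Each camera call takes 0.05 s, during which the arm holds its last target. There are 200 camera calls.

### The job

Turn the red-handled crank of the vise clockwise until the jaw clamps the brass pin block firmly, and let go of the crank. Then pick up the red cast lever by its balance point and hold it level over the fixture without touching it: the bore straight above the pin, the heavy hub above the brass-topped rest pillar, the underside about 4 cm clear of the pin's top. Finish while holding it there, still and gripped, with the block still clamped, and leave everything else on the table where it is.

Things in the scene. Friction and masses are not known exactly. Their poses are not given: they have to be found in the camera images.
- vise: steel screw vise, blue foot 110 (x) x 180 (y) mm, fixed to the table. Origin: foot's centre on the table; x along the jaws, y along the screw to the crank, z up; turned at most 0.25 rad, crank to the robot's left. Bed top z = 40, fixed jaw's face y = -50, jaws 84 long, tops z = 86, screw bracket to y = 76, z = 84. A tongue carries the rest pillar (x -130, y -30, 92 tall) (mm)
- rest_top (a point): centre of the flat brass top (30 mm diameter) of the rest pillar on the vise, 92 mm above the table
- crank_axis (a point): point on the crank's (screw's) axis, 64 mm above the table, midway along the red handle: vise frame (0, 116, 64) mm; does not move
- crank_grip (a point): middle of the crank's red handle: a cylinder 16 mm in diameter and 44 mm long, parallel to the vise's y axis, that spins freely on its pin. It goes round the crank axis at a radius of 32 mm, in the vise's x-z plane; the crank arm lies 24 mm from this point towards the vise, nothing lies on the other side
- crank (a joint): crank turn, rad; grows clockwise seen from the handle's end (looking along vise -y), closing the jaw 10 mm a turn. Handle at vise x = -32 sin(crank), z = 64 + 32 cos(crank) mm. Starts at 8.3 to 11.8, meets the block near 15.1, clamps a few tenths of a rad on. About 2 N at the handle turns it free; 5 to 9 N along its travel is a firm clamp. Stays where left (may spring back a little)
- jaw: the vise's moving jaw, steel, 80 x 28 x 46 mm; origin at the lower edge of its clamping face (middle of its length), 40 mm above the table. It slides along the vise's -y towards the block
- block: loose brass pin block standing on the vise bed between the jaws, 50 (x) x 40 (y) x 52 mm (top at 92 mm above the table), with a steel pin 16 mm in diameter and 20 mm tall in the middle of its top; origin at its underside centre. It stands 1 to 3 mm off the fixed jaw and slides onto it as the jaw closes
- pin_top (a point): centre of the top of the block's pin, 112 mm above the table
- lever: loose red cast lever lying flat, 0.36 to 0.58 kg: an eye (40 mm diameter, 36 tall, open 22 mm bore) and a heavy solid hub (52 mm diameter, 36 tall, bright cap) 130 mm apart, joined by a straight web 16 mm wide, 8 to 32 mm above the underside. Origin: under the balance point, at the underside; x along the web to the hub. Web is free from 59 mm before the origin to 25 mm after it
- lever_balance (a point): balance point (centre of mass) of the lever in its web, 20 mm above its underside, 79 mm from the bore's centre towards the hub
- lever_bore (a point): centre of the lever's bore at its underside (the eye's end), 130 mm from lever_hub
- lever_hub (a point): centre of the lever's hub at its underside
- master: bystander: bright steel master cylinder, 64 mm diameter, 102 mm tall, black band; origin at its underside centre
- parallel: bystander: steel parallel bar, 30 x 150 x 30 mm; origin at its underside centre
- bin: bystander: open blue plastic bin, 160 x 110 x 70 mm; origin at its underside centre
- wrench: bystander: open-ended wrench lying flat
- bush: bystander: brass bush, 44 mm diameter, 30 mm tall; origin at its underside centre
- stand: bystander: dial indicator on a black magnetic stand, base 50 x 60 mm, 215 mm tall, arm reaching 110 mm towards its -y; origin at its underside centre
- vblock: bystander: dark steel V-block, 50 x 70 x 45 mm; origin at its underside centre
Not all that is in view belongs to the job. Several things look just like the lever: the one meant starts nearest to the robot's base.

How it is judged:
By the outcome, as a careful person would: the job done as asked, in the order asked, and still so for the second after the job is handed in, while the arm keeps its last pose, push and grip.
It also fails if it takes over 72 s, if anything falls off the work surface, if the arm or the gripper's body presses on something with over 40 N, if the wrist force passes 120 N, or if a joint passes its speed limit or range.

## Working session

There is one attempt and no reset: what is moved stays moved. The work goes in short steps, Python scripts to look and compute and a shell command to move; the robot and the scene stay as the last step left them, time stands still between calls to the robot, and variables do not carry over. Pictures are saved under pics/ and viewed, about 8 in all and at most 12, crops included, and the job is handed in when it is done.

```bash
ls; mkdir -p pics; cat > h.py <<'E'
import numpy as np, cv2
from cell import manip
def save(p,name,box=None,scale=1):
    im=cv2.cvtColor(p["pixels"],cv2.COLOR_RGB2BGR)
    if box: im=im[box[1]:box[3],box[0]:box[2]]
    if scale!=1: im=cv2.resize(im,None,fx=scale,fy=scale,interpolation=cv2.INTER_CUBIC)
    cv2.imwrite("pics/"+name,im)
def proj(p,X):
    E=np.array(p["extrinsics"]);X=np.atleast_2d(X)
    c=X@E[:3,:3].T+E[:3,3]
    return np.c_[p["fx"]*c[:,0]/c[:,2]+p["cx"],p["fy"]*c[:,1]/c[:,2]+p["cy"]]
def back(p,uv,z):
    E=np.array(p["extrinsics"]);R=E[:3,:3];o=-R.T@E[:3,3]
    uv=np.atleast_2d(uv).astype(float)
    d=np.c_[(uv[:,0]-p["cx"])/p["fx"],(uv[:,1]-p["cy"])/p["fy"],np.ones(len(uv))]@R
    return o+d*((z-o[2])/d[:,2])[:,None]
E
python3 - <<'E'
from h import *
for c in ("top","side"):
    p=manip.camera(c); save(p,c+"0.png")
    E=np.array(p["extrinsics"]);print(c,p["fx"],(-E[:3,:3].T@E[:3,3]).round(),E[2,:3].round(2))
    for n in ["lever","lever_balance","lever_bore","lever_hub","rest_top","crank_grip","pin_top","block","jaw","vise","master","parallel","bin","stand","vblock","bush"]:
        for d in manip.search_frame(p,n)[:4]:
            print(n,round(d["conf"],2),np.round(d["location"]),proj(p,d["location"]).round()[0])
print(manip.read_state())
E
```

```text
pics
top 431.70362421227287 [ 439.  -39. 1358.] [ 0.11 -0.01 -0.99]
lever 0.91 [ 479. -281.   37.] [395. 233.]
lever 0.7 [ 760. -419.   36.] [435. 143.]
lever_balance 0.81 [ 482. -283.   31.] [395. 233.]
lever_balance 0.79 [ 762. -419.   36.] [435. 142.]
lever_balance 0.29 [571. 165.  38.] [249. 207.]
lever_bore 0.94 [ 763. -419.   33.] [435. 142.]
lever_bore 0.83 [ 483. -280.   35.] [395. 232.]
lever_bore 0.73 [ 370. -527.   44.] [479. 268.]
lever_bore 0.33 [554.  54.  42.] [285. 212.]
lever_hub 0.82 [ 762. -417.   40.] [435. 142.]
lever_hub 0.72 [580.  40.  87.] [288. 202.]
lever_hub 0.69 [ 736. -278.   30.] [390. 152.]
lever_hub 0.67 [ 486. -279.   42.] [395. 231.]
rest_top 0.77 [559.  52.  37.] [286. 210.]
crank_grip 0.73 [557.  53.  43.] [285. 211.]
crank_grip 0.48 [572. 167.  37.] [248. 207.]
pin_top 0.49 [578.  36.  87.] [290. 202.]
block 0.63 [577.  34.  92.] [291. 202.]
jaw 0.39 [ 482. -280.   37.] [395. 233.]
vise 0.83 [560.  50.  39.] [286. 210.]
master 0.81 [769.  54.  89.] [283. 139.]
master 0.22 [560.  54.  40.] [285. 210.]
parallel 0.63 [ 773. -125.   33.] [341. 141.]

[... 1273 characters left out ...]

bush 0.41 [ 730. -271.   23.] [323. 167.]
{'clock': 1.7, 'joints': array([-1.37758379e+00,  2.99847057e-01,  1.52103314e+00, -1.75598104e-05,
        1.32066925e+00, -6.66129776e-02]), 'qd': array([-0.00111356, -0.00033526,  0.00079037, -0.00158601,  0.00105247,
       -0.00057106]), 'effort': array([-9.98730093e-05, -5.31658101e+01, -3.52913547e+01,  7.09493179e-02,
        2.13915162e-02,  5.29817726e-05]), 'eef_pos': array([ 141.28450583, -531.52828767,  205.46060266]), 'eef_rot': array([3.14155067e+00, 1.98522769e-05, 2.59829865e-01]), 'wrist_force': array([-1.23517144, -0.49654627, -0.7386507 ]), 'moment': array([ 0.01362727,  0.04184065, -0.0143388 ]), 'finger_gap': 93.55348290539963}
```

```bash
python3 - <<'E'
import cv2
a=cv2.imread("pics/top0.png");b=cv2.imread("pics/side0.png")
cv2.imwrite("pics/vz.png",cv2.hconcat([cv2.resize(a[150:270,220:353],None,fx=3,fy=4.5*3/4.5),cv2.resize(b[175:295,220:353],None,fx=3,fy=3)]))
E
```

```text
(no output)
```

View pics/top0.png

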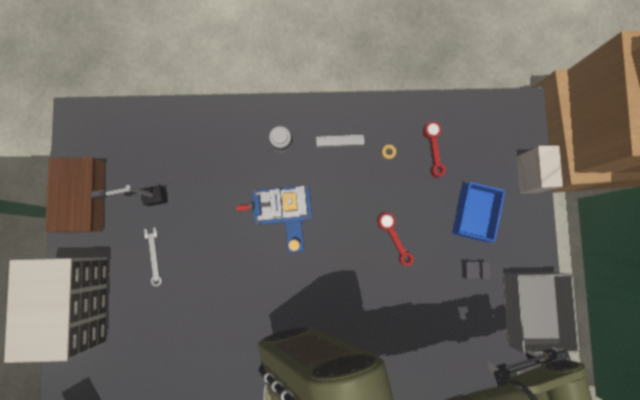

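View pics/side0.png

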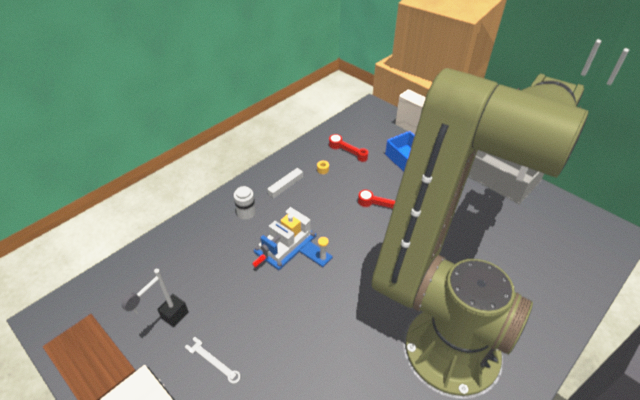

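View pics/vz.png

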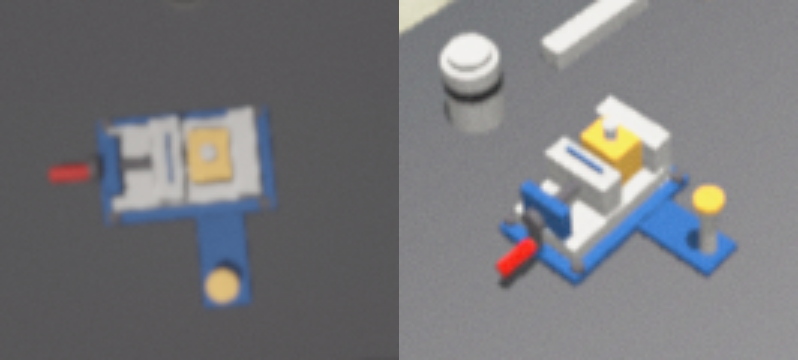

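```bash
cat > fit.py <<'E'
from h import *
def blob(p,f,box):
    im=cv2.GaussianBlur(p["pixels"],(0,0),.01) if 0 else p["pixels"]
    hsv=cv2.cvtColor(im,cv2.COLOR_RGB2HSV); x0,y0,x1,y1=box
    m=f(hsv.astype(int)); k=np.zeros_like(m);k[y0:y1,x0:x1]=1;m&=k.astype(bool)
    n,l,s,c=cv2.connectedComponentsWithStats(m.astype(np.uint8))
    return [(s[i,4],c[i].round(2)) for i in range(1,n) if s[i,4]>8],m
yel=lambda h:(h[...,0]>12)&(h[...,0]<32)&(h[...,1]>90)&(h[...,2]>110)
red=lambda h:((h[...,0]<8)|(h[...,0]>172))&(h[...,1]>150)&(h[...,2]>70)
blue=lambda h:(h[...,0]>100)&(h[...,0]<125)&(h[...,1]>130)
E
python3 - <<'E'
from fit import *
T=manip.camera("top");S=manip.camera("side")
import pickle;pickle.dump((T,S),open("p0.pkl","wb"))
bt,bs=(225,180,330,265),(240,200,340,275)
for n,p,b in(("top",T,bt),("side",S,bs)):
    for nm,f in(("yel",yel),("red",red),("blue",blue)):
        r,m=blob(p,f,b);print(n,nm,r)
        if nm=="red":
            ys,xs=np.nonzero(m);i=np.argsort(xs);print(xs.min(),xs.max(),[ (x,ys[xs==x].mean().round(1)) for x in np.unique(xs)])
print("levers",blob(T,red,(370,100,460,280))[0], blob(S,red,(325,130,420,215))[0])
for z in(92,):print(back(T,blob(T,yel,bt)[0][0][1],z),[back(p,c,92).round(1) for p,b in((T,bt),(S,bs)) for a,c in blob(p,yel,b)[0]])
print(proj(T,[[0,0,0],[300,0,0],[141,-531,205]]))
E
```

```text
top yel [(np.int32(178), array([289.49, 201.62])), (np.int32(71), array([293.97, 244.44]))]
top red [(np.int32(39), array([242.44, 207.38]))]
237 248 [(np.int64(237), np.float64(208.0)), (np.int64(238), np.float64(208.0)), (np.int64(239), np.float64(207.5)), (np.int64(240), np.float64(207.5)), (np.int64(241), np.float64(207.5)), (np.int64(242), np.float64(207.5)), (np.int64(243), np.float64(207.5)), (np.int64(244), np.float64(207.5)), (np.int64(245), np.float64(207.0)), (np.int64(246), np.float64(206.5)), (np.int64(247), np.float64(207.0)), (np.int64(248), np.float64(208.0))]
top blue [(np.int32(45), array([256.4 , 204.58])), (np.int32(164), array([294.1 , 229.45])), (np.int32(11), array([301.27, 246.73]))]
side yel [(np.int32(228), array([291.46, 224.18])), (np.int32(88), array([322.89, 241.17]))]
side red [(np.int32(76), array([258.92, 260.2 ]))]
253 265 [(np.int64(253), np.float64(263.0)), (np.int64(254), np.float64(263.0)), (np.int64(255), np.float64(263.5)), (np.int64(256), np.float64(263.0)), (np.int64(257), np.float64(262.0)), (np.int64(258), np.float64(261.0)), (np.int64(259)
[... 151 characters left out ...]
oat64(257.5)), (np.int64(264), np.float64(257.0)), (np.int64(265), np.float64(256.5))]
side blue [(np.int32(585), array([303.43, 253.3 ])), (np.int32(132), array([269.13, 244.13])), (np.int32(32), array([257.88, 251.81]))]
levers [(np.int32(252), array([435.29, 154.99])), (np.int32(20), array([380.1 , 222.15])), (np.int32(225), array([399.9 , 247.22]))] [(np.int32(315), array([349.74, 148.86])), (np.int32(269), array([375.73, 201.21]))]
[[579.58890498  36.84499618  92.        ]] [array([[579.6,  36.8,  92. ]]), array([[453.6,  26.2,  92. ]]), array([[564.6,  43.7,  92. ]]), array([[449. ,  25.4,  92. ]])]
[[307.22862841 395.7765518 ]
 [304.96057543 294.46907798]
 [509.30640663 359.54980256]]
```

```bash
python3 - <<'E'
from fit import *
import pickle;from scipy.optimize import least_squares
T,S=pickle.load(open("p0.pkl","rb"))
def V(q,P):
    c,s=np.cos(q[2]),np.sin(q[2]);P=np.atleast_2d(P)
    return np.c_[q[0]+c*P[:,0]-s*P[:,1],q[1]+s*P[:,0]+c*P[:,1],P[:,2]]
def cen(p,f,b,i): return blob(p,f,b)[0][i][1]
bt,bs=(225,180,330,265),(240,200,340,275)
def disc_top(p,c): return c
obs=[(T,'r',cen(T,yel,bt,1)),(S,'r',cen(S,yel,bs,1)),(T,'b',cen(T,yel,bt,0)),(T,'h',cen(T,red,bt,0)),(S,'h',cen(S,red,bs,0))]
def pts(q):
    h=V(q,[-32*np.sin(q[3]),116,64+32*np.cos(q[3])])[0]
    return {'r':V(q,[-130,-30,92])[0],'b':V(q,[q[4],-28+q[5],92])[0],'h':h}
def res(q):
    P=pts(q);r=[]
    for p,k,o in obs:
        X=P[k].copy()
        if k=='h':
            o3=-np.array(p["extrinsics"])[:3,:3].T@np.array(p["extrinsics"])[:3,3]
            d=o3-X;yv=V([0,0,q[2]],[0,1,0])[0];d-=yv*(d@yv);X=X+5*d/np.linalg.norm(d)
        bias=q[6:8] if p is T else q[8:10]
        r+=list((proj(p,X+np.r_[bias,0])[0]-o)/.35)
    return np.r_[r,q[4]/2,q[5]/1,q[6:10]/1.5,q[2]/.3]
for c0 in(8.8,9.8,10.8,11.6,13,14):
    s=least_squares(res,[580,60,.06,c0,0,0,0,0,0,0],x_scale=[10,10,.1,.3,1,1,1,1,1,1])
    print(round(s.cost,2),s.x.round(3),{k:v.round(1) for k,v in pts(s.x).items()},s.fun[:10].round(1))
    C=np.linalg.inv(s.jac.T@s.jac)
print("sd",np.sqrt(np.diag(C)).round(2))
q=s.x; pickle.dump(q,open("q.pkl","wb"))
# overlay
def ov(p,nm,box,k=5):
    im=cv2.cvtColor(p["pixels"],cv2.COLOR_RGB2BGR)[box[1]:box[3],box[0]:box[2]]
    im=cv2.resize(im,None,fx=k,fy=k,interpolation=cv2.INTER_CUBIC)
    def pl(P,c,cl=True):
        u=((proj(p,V(q,P))-[box[0],box[1]]+.5)*k).astype(int);cv2.polylines(im,[u],cl,c,1)
    pl([[x,y,0] for x,y in((-55,-90),(55,-90),(55,90),(-55,90))],(0,255,0))
    pl([[x,y,86] for x,y in((-42,-50),(42,-50))],(255,0,255),False)
    pl([[-130+15*np.cos(a),-30+15*np.sin(a),92] for a in np.arange(0,6.3,.3)],(0,255,0))
    pl([[-25,-48,92],[25,-48,92],[25,-8,92],[-25,-8,92]],(0,0,255))
    pl([[-32*np.sin(q[3]),94,64+32*np.cos(q[3])],[-32*np.sin(q[3]),138,64+32*np.cos(q[3])]],(255,255,0),False)
    return im
cv2.imwrite("pics/ov.png",cv2.hconcat([ov(T,"",(230,175,320,265),4),ov(S,"",(245,195,335,285),4)]))
E
```

```text
6.06 [ 5.78282e+02  6.61540e+01  8.30000e-02  9.50000e+00 -1.91900e+00
 -1.02200e+00  1.25400e+00  9.02000e-01 -1.25300e+00 -9.02000e-01] {'r': array([451.2,  25.5,  92. ]), 'b': array([578.8,  37.1,  92. ]), 'h': array([571.1, 182. ,  32.1])} [-0.2  1.1 -0.2 -0.9 -1.1 -0.4  1.8 -0.2 -0.6  0.7]
6.06 [ 5.78282e+02  6.61540e+01  8.30000e-02  9.50000e+00 -1.91900e+00
 -1.02200e+00  1.25400e+00  9.02000e-01 -1.25300e+00 -9.02000e-01] {'r': array([451.2,  25.5,  92. ]), 'b': array([578.8,  37.1,  92. ]), 'h': array([571.1, 182. ,  32.1])} [-0.2  1.1 -0.2 -0.9 -1.1 -0.4  1.8 -0.2 -0.6  0.7]
6.06 [ 5.78282e+02  6.61540e+01  8.30000e-02  9.50000e+00 -1.91900e+00
 -1.02200e+00  1.25400e+00  9.02000e-01 -1.25300e+00 -9.02000e-01] {'r': array([451.2,  25.5,  92. ]), 'b': array([578.8,  37.1,  92. ]), 'h': array([571.1, 182. ,  32.1])} [-0.2  1.1 -0.2 -0.9 -1.1 -0.4  1.8 -0.2 -0.6  0.7]
6.06 [ 5.78282e+02  6.61540e+01  8.30000e-02  1.57830e+01 -1.91900e+00
 -1.02200e+00  1.25400e+00  9.02000e-01 -1.25300e+00 -9.02000e-01] {'r': array([451.2,  25.5,  92. ]), 'b': array([578.8,  37.1,  92. ]), 'h': array([571.1, 182. ,  32.1])} [-0.2  1.1 -0.2 -0.9 -1.1 -0.4  1.8 -0.2 -0.6  0.7]
6.06 [ 5.78282e+02  6.61540e+01  8.30000e-02  1.57830e+01 -1.91900e+00
 -1.02200e+00  1.25400e+00  9.02000e-01 -1.25300e+00 -9.02000e-01] {'r': array([451.2,  25.5,  92. ]), 'b': array([578.8,  37.1,  92. ]), 'h': array([571.1, 182. ,  32.1])} [-0.2  1.1 -0.2 -0.9 -1.1 -0.4  1.8 -0.2 -0.6  0.7]
6.06 [ 5.78282e+02  6.61540e+01  8.30000e-02  1.57830e+01 -1.91900e+00
 -1.02200e+00  1.25400e+00  9.02000e-01 -1.25300e+00 -9.02000e-01] {'r': array([451.2,  25.5,  92. ]), 'b': array([578.8,  37.1,  92. ]), 'h': array([571.1, 182. ,  32.1])} [-0.2  1.1 -0.2 -0.9 -1.1 -0.4  1.8 -0.2 -0.6  0.7]
sd [1.31 1.27 0.01 0.05 1.12 0.81 1.17 1.16 1.17 1.16]
```

View pics/ov.png

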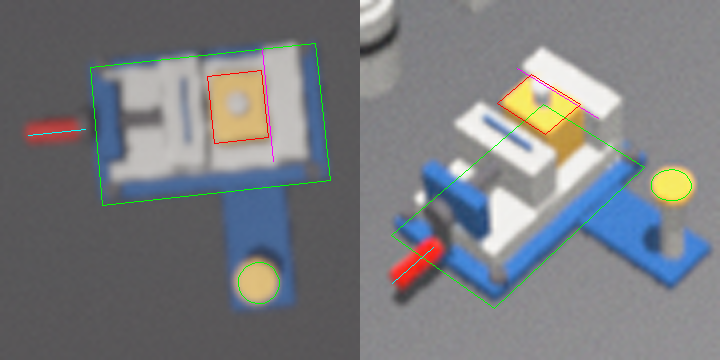

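Look-alikes in the top picture: the lever with hub (387,221) and eye (406,259), and the lever with hub (433,129) and eye (438,169). The first is nearer the base; I'll confirm with a crop once the arm clears the view. The fit puts the crank at about 9.5 rad, with its handle at the bottom near (571,182,32). I'm moving to the crank now.

```bash
python3 -m crank '[{"offset":[0.021,0.035,0],"spin":5},{"offset":[0.042,0.07,0],"spin":10},{"offset":[0.063,0.104,0],"spin":15},{"offset":[0.084,0.139,0],"spin":20},{"offset":[0.105,0.174,0],"spin":25},{"offset":[0.126,0.209,0],"spin":30},{"offset":[0.147,0.244,0],"spin":35},{"offset":[0.168,0.278,0],"spin":40}]' 1 20
python3 -m crank '[{"offset":[0.021,0.035,0],"spin":5},{"offset":[0.042,0.07,0],"spin":10},{"offset":[0.063,0.104,0],"spin":15},{"offset":[0.084,0.139,0],"spin":20},{"offset":[0.105,0.174,0],"spin":25},{"offset":[0.126,0.209,0],"spin":30},{"offset":[0.147,0.244,0],"spin":35},{"offset":[0.168,0.278,0],"spin":40}]'
```

```text
clock: 2.47
eef_pos: [309.8, -251.7, 205.7]
eef_rot: [3.141, 0.0, 0.962]
wrist_force: [0.9, -1.5, -0.4]
finger_gap: 94.2
clock: 3.13
eef_pos: [478.4, 28.5, 205.9]
eef_rot: [3.14, 0.0, 1.665]
wrist_force: [0.5, -0.8, 0.5]
finger_gap: 94.3
```

```bash
python3 -m crank '[{"offset":[0.02,0.033,-0.01],"spin":-0.6},{"offset":[0.04,0.066,-0.02],"spin":-0.6},{"offset":[0.06,0.1,-0.03],"spin":-0.6},{"offset":[0.08,0.132,-0.045],"spin":-0.6},{"offset":[0.0926,0.1535,-0.07],"spin":-0.6},{"offset":[0.0926,0.1535,-0.1],"spin":-0.6},{"offset":[0.0926,0.1535,-0.12],"spin":-0.6},{"offset":[0.0926,0.1535,-0.12],"spin":-0.6}]'
python3 - <<'E'
from h import *
S=manip.camera("side");T=manip.camera("top")
a=cv2.resize(S["pixels"][170:300,210:345],None,fx=3,fy=3);b=cv2.resize(T["pixels"][170:300,210:345],None,fx=3,fy=3)
cv2.imwrite("pics/pre.png",cv2.cvtColor(cv2.hconcat([a,b]),cv2.COLOR_RGB2BGR))
E
```

```text
clock: 3.8
eef_pos: [568.9, 181.9, 81.3]
eef_rot: [-3.136, 0.001, 1.655]
wrist_force: [-0.3, -0.4, -0.9]
finger_gap: 94.1
```

View pics/pre.png

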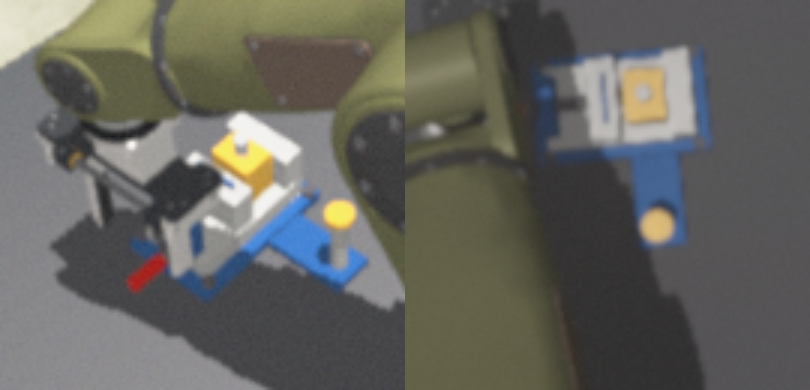

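The side crop shows the fingers either side of the red handle (crop px 147,272). I'm descending and gripping.

```bash
python3 -m crank '[{"offset":[0.001,0,-0.015],"spin":0},{"offset":[0.002,0,-0.03],"spin":0},{"offset":[0.002,0,-0.045],"spin":0},{"offset":[0.002,0,-0.058],"spin":0},{"offset":[0.002,0,-0.066],"spin":0},{"offset":[0.002,0,-0.066],"spin":0},{"offset":[0.002,0,-0.066],"spin":0},{"offset":[0.002,0,-0.066],"spin":0}]'
python3 -m crank '[{"offset":[0,0,0],"spin":0},{"offset":[0,0,0],"spin":0},{"offset":[0,0,0],"spin":0},{"offset":[0,0,0],"spin":0},{"offset":[0,0,0],"spin":0},{"offset":[0,0,0],"spin":0},{"offset":[0,0,0],"spin":0},{"offset":[0,0,0],"spin":0}]' 0 15
```

```text
clock: 4.57
eef_pos: [573.7, 182.1, 21.4]
eef_rot: [3.139, -0.0, 1.654]
wrist_force: [0.3, 0.5, 0.7]
finger_gap: 94.1
clock: 5.23
eef_pos: [573.7, 182.1, 21.4]
eef_rot: [3.139, -0.0, 1.654]
wrist_force: [0.9, 0.1, -0.3]
finger_gap: 44.3
```

```bash
python3 -m crank '[{"offset":[0,0,-0.003],"spin":0},{"offset":[0,0,-0.006],"spin":0},{"offset":[0,0,-0.007],"spin":0},{"offset":[0,0,-0.007],"spin":0},{"offset":[0,0,-0.007],"spin":0},{"offset":[0,0,-0.007],"spin":0},{"offset":[0,0,-0.007],"spin":0},{"offset":[0,0,-0.007],"spin":0}]'
```

```text
clock: 5.9
eef_pos: [573.4, 182.0, 14.0]
eef_rot: [3.14, 0.0, 1.654]
wrist_force: [-1.8, -0.0, -6.0]
finger_gap: 15.2
```

```bash
python3 -m crank '[{"offset":[0.0032,0.0002,0.0006],"spin":0},{"offset":[0.0062,0.0005,0.0015],"spin":0},{"offset":[0.0092,0.0007,0.0027],"spin":0},{"offset":[0.0119,0.001,0.0043],"spin":0},{"offset":[0.0145,0.0012,0.0062],"spin":0},{"offset":[0.0169,0.0014,0.0082],"spin":0},{"offset":[0.0211,0.0018,0.013],"spin":0},{"offset":[0.0236,0.002,0.0171],"spin":0}]'
python3 -c "
from cell import manip
s=manip.read_state();print(s['eef_pos'],s['wrist_force'],s['moment'],s['finger_gap'])"
```

```text
clock: 6.57
eef_pos: [599.0, 184.0, 31.6]
eef_rot: [3.136, 0.0, 1.654]
wrist_force: [11.3, 0.4, -9.3]
finger_gap: 15.1
[599.04409565 183.95887954  31.64705488] [11.25947016  0.37193609 -9.34037934] [-0.06215438 -2.07059142  0.00990529] 15.08931975052278
```

```bash
python3 -m crank '[{"offset":[0.0025,0.0002,0.0072],"spin":0},{"offset":[0.0033,0.0003,0.0151],"spin":0},{"offset":[0.0021,0.0002,0.023],"spin":0},{"offset":[-0.0011,-0.0001,0.0304],"spin":0},{"offset":[-0.0059,-0.0005,0.0367],"spin":0},{"offset":[-0.0122,-0.001,0.0416],"spin":0},{"offset":[-0.0194,-0.0016,0.0448],"spin":0},{"offset":[-0.0273,-0.0023,0.0462],"spin":0}]'
```

```text
clock: 7.23
eef_pos: [571.4, 181.8, 78.9]
eef_rot: [3.134, -0.0, 1.654]
wrist_force: [3.2, 2.0, -2.5]
finger_gap: 15.8
```

```bash
python3 -m crank '[{"offset":[-0.0076,-0.0006,-0.0007],"spin":0},{"offset":[-0.0152,-0.0013,-0.0033],"spin":0},{"offset":[-0.0217,-0.0018,-0.0076],"spin":0},{"offset":[-0.0271,-0.0022,-0.0136],"spin":0},{"offset":[-0.0308,-0.0026,-0.0207],"spin":0},{"offset":[-0.0327,-0.0027,-0.0284],"spin":0},{"offset":[-0.0326,-0.0027,-0.0364],"spin":0},{"offset":[-0.0305,-0.0025,-0.0441],"spin":0}]'
```

```text
clock: 7.9
eef_pos: [541.6, 179.7, 35.8]
eef_rot: [3.13, -0.001, 1.654]
wrist_force: [11.3, 1.5, 7.3]
finger_gap: 15.7
```

```bash
python3 -m crank '[{"offset":[0.002,0.0002,-0.0029],"spin":0},{"offset":[0.004,0.0003,-0.0056],"spin":0},{"offset":[0.006,0.0005,-0.0082],"spin":0},{"offset":[0.008,0.0007,-0.0106],"spin":0},{"offset":[0.0094,0.0008,-0.0117],"spin":0},{"offset":[0.0104,0.0009,-0.0127],"spin":0},{"offset":[0.0104,0.0009,-0.0127],"spin":0},{"offset":[0.0104,0.0009,-0.0127],"spin":0}]'
```

```text
clock: 8.57
eef_pos: [551.8, 180.5, 22.7]
eef_rot: [3.131, -0.001, 1.654]
wrist_force: [0.5, -1.4, -4.1]
finger_gap: 15.3
```

```bash
python3 -m crank '[{"offset":[0.0013,0.0001,-0.001],"spin":0},{"offset":[0.0026,0.0002,-0.0019],"spin":0},{"offset":[0.004,0.0003,-0.0027],"spin":0},{"offset":[0.0053,0.0004,-0.0035],"spin":0},{"offset":[0.0053,0.0004,-0.0035],"spin":0},{"offset":[0.0053,0.0004,-0.0035],"spin":0},{"offset":[0.0053,0.0004,-0.0035],"spin":0},{"offset":[0.0053,0.0004,-0.0035],"spin":0}]'
```

```text
clock: 9.23
eef_pos: [557.1, 180.9, 19.2]
eef_rot: [3.131, -0.001, 1.654]
wrist_force: [-4.6, -2.2, 2.8]
finger_gap: 15.4
```

```bash
python3 -m crank '[{"offset":[0.0008,0.0001,-0.0004],"spin":0},{"offset":[0.0016,0.0001,-0.0007],"spin":0},{"offset":[0.002,0.0002,-0.0009],"spin":0},{"offset":[0.002,0.0002,-0.0009],"spin":0},{"offset":[0.002,0.0002,-0.0009],"spin":0},{"offset":[0.002,0.0002,-0.0009],"spin":0},{"offset":[0.002,0.0002,-0.0009],"spin":0},{"offset":[0.002,0.0002,-0.0009],"spin":0}]'; for i in 1 2; do python3 -c "
from cell import manip
s=manip.camera('top');s=manip.read_state();print(s['clock'],s['eef_pos'],s['wrist_force'])"; done
```

```text
clock: 9.9
eef_pos: [558.7, 181.0, 18.5]
eef_rot: [3.132, -0.001, 1.654]
wrist_force: [-7.3, -3.1, 7.4]
finger_gap: 15.3
9.95 [558.70448927 181.01012852  18.44551553] [-6.96498127 -2.67694886  5.83917299]
10.0 [558.71245712 181.00756615  18.46198706] [-6.9228708  -2.55486474  6.72638561]
```

```bash
python3 -m crank '[{"offset":[0,0,0],"spin":0},{"offset":[0,0,0],"spin":0},{"offset":[0,0,0],"spin":0},{"offset":[0,0,0],"spin":0},{"offset":[0,0,0],"spin":0},{"offset":[0,0,0],"spin":0},{"offset":[0,0,0],"spin":0},{"offset":[0,0,0],"spin":0}]' 1
python3 -m crank '[{"offset":[0,0,0.02],"spin":0},{"offset":[0,0,0.05],"spin":0},{"offset":[0,0,0.085],"spin":0},{"offset":[0,0,0.12],"spin":0},{"offset":[0,0,0.16],"spin":0},{"offset":[0,-0.03,0.18],"spin":0},{"offset":[0,-0.06,0.18],"spin":0},{"offset":[0,-0.095,0.18],"spin":0}]' 1
python3 -m crank '[{"offset":[-0.005,-0.04,0],"spin":0},{"offset":[-0.01,-0.08,0],"spin":0},{"offset":[-0.015,-0.12,0],"spin":0},{"offset":[-0.02,-0.16,0],"spin":0},{"offset":[-0.025,-0.2,0],"spin":0},{"offset":[-0.03,-0.24,0],"spin":0},{"offset":[-0.03,-0.24,0],"spin":0},{"offset":[-0.03,-0.24,0],"spin":0}]' 1
python3 - <<'E'
from fit import *
import pickle
T=manip.camera("top");S=manip.camera("side");pickle.dump((T,S),open("p1.pkl","wb"))
im0=pickle.load(open("p0.pkl","rb"))[0]["pixels"]
a=[cv2.resize(x,None,fx=4,fy=4,interpolation=cv2.INTER_CUBIC) for x in (im0[205:275,365:425],S["pixels"][195:285,240:335])]
a[0]=cv2.resize(a[0],(309,360))
cv2.imwrite("pics/c1.png",cv2.cvtColor(cv2.hconcat(a),cv2.COLOR_RGB2BGR))
E
```

```text
clock: 10.67
eef_pos: [558.8, 181.0, 18.5]
eef_rot: [3.131, -0.001, 1.654]
wrist_force: [1.4, 0.7, -0.6]
finger_gap: 65.4
clock: 11.33
eef_pos: [559.1, 85.7, 200.1]
eef_rot: [3.128, -0.001, 1.656]
wrist_force: [0.0, -0.3, 0.2]
finger_gap: 93.9
clock: 12.0
eef_pos: [528.7, -155.9, 200.0]
eef_rot: [3.128, -0.001, 1.653]
wrist_force: [-0.7, 1.2, 0.0]
finger_gap: 94.2
```

View pics/c1.png

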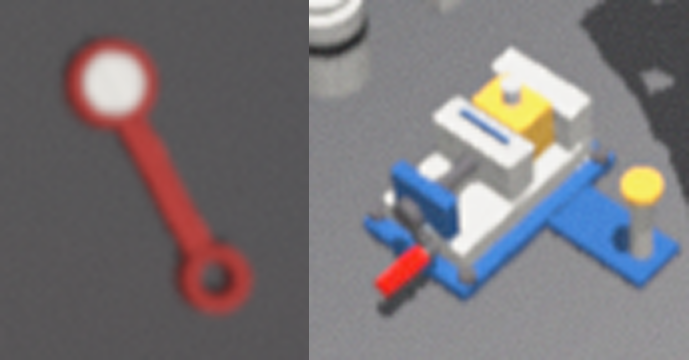

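```bash
cat > lev.py <<'E'
from fit import *
from scipy.optimize import minimize
K=8
def circ(x,r,z):
    a=np.arange(0,2*np.pi,.2);return np.c_[x+r*np.cos(a),r*np.sin(a),0*a+z]
PARTS=[np.r_[circ(-79,20,0),circ(-79,20,36)],np.r_[circ(51,26,0),circ(51,26,36)],
 np.array([[x,y,z] for x in(-62,28) for y in(-8,8) for z in(8,32)],float)]
def place(q,P,z0):
    c,s=np.cos(q[2]),np.sin(q[2]);return np.c_[q[0]+c*P[:,0]-s*P[:,1],q[1]+s*P[:,0]+c*P[:,1],P[:,2]+z0]
def sil(p,q,z0,box):
    im=np.zeros(((box[3]-box[1])*K,(box[2]-box[0])*K),np.uint8)
    for P in PARTS:
        u=((proj(p,place(q,P,z0))-[box[0],box[1]]+.5)*K*16)
        h=cv2.convexHull(u.astype(np.int32).reshape(-1,1,2))
        cv2.fillConvexPoly(im,h,255,shift=4)
    return cv2.resize(im,None,fx=1/K,fy=1/K,interpolation=cv2.INTER_AREA).astype(float)/255
def fitlev(p,q0,z0,box,mask=None,ign=None):
    hsv=cv2.cvtColor(p["pixels"],cv2.COLOR_RGB2HSV).astype(int)
    m=(((hsv[...,0]<9)|(hsv[...,0]>170))&(hsv[...,1]>110)).astype(np.uint8)
    m|=((hsv[...,2]>150)&(hsv[...,1]<60)).astype(np.uint8) if mask is None else 0
    m=m[box[1]:box[3],box[0]:box[2]]
    if ign is None:
        cs,_=cv2.findContours(m,cv2.RETR_EXTERNAL,cv2.CHAIN_APPROX_NONE)
        f=np.zeros_like(m);cv2.drawContours(f,[max(cs,key=cv2.contourArea)],-1,1,-1);m=f
    w=np.ones_like(m,float) if ign is None else 1-ign[box[1]:box[3],box[0]:box[2]]
    m=m.astype(float)
    f=lambda d:(w*(sil(p,[q0[0]+d[0],q0[1]+d[1],q0[2]+d[2]/50],z0,box)-m)**2).sum()
    r=minimize(f,[0,0,0],method="Nelder-Mead",options=dict(initial_simplex=[[0,0,0],[6,0,0],[0,6,0],[0,0,6]]))
    return np.array([q0[0]+r.x[0],q0[1]+r.x[1],q0[2]+r.x[2]/50]),r.fun,m.sum()
E
python3 - <<'E'
from lev import *
import pickle
T,S=pickle.load(open("p0.pkl","rb"));T1,S1=pickle.load(open("p1.pkl","rb"))
hub=back(T,[387,221],36)[0];eye=back(T,[406,259],36)[0];d=hub-eye
q0=[*(eye+d*79/130)[:2],np.arctan2(d[1],d[0])];print(q0,np.linalg.norm(d))
print("top",fitlev(T,q0,0,(370,200,425,280)))
for n,p in(("top1",T1),("side1",S1)):print(n,[b for b in blob(p,red,(0,0,640,400))[0] if b[0]>15])
# jaw gap profile in top1 & side saved
for p in (S1,):
    for n in("jaw","block","pin_top","crank_grip"):
        print(n,[(round(d["conf"],2),np.round(d["location"])) for d in manip.search_frame(manip.camera("side"),n)[:2]])
E
```

```text
[np.float64(472.36764390688137), np.float64(-278.4143750907003), np.float64(0.4233197274464741)] 128.3954724979489
top (array([ 4.73993349e+02, -2.79147097e+02,  4.47043112e-01]), np.float64(27.06105344098424), np.float64(568.0))
top1 [(np.int32(264), array([435.25, 154.92])), (np.int32(47), array([243.55, 212.79])), (np.int32(182), array([402.34, 251.6 ]))]
side1 [(np.int32(80), array([347.69, 146.82])), (np.int32(37), array([359.81, 198.49])), (np.int32(75), array([263.04, 262.32]))]
jaw [(0.76, array([571.,  77.,  86.]))]
block [(0.48, array([576.,  40.,  92.]))]
pin_top [(0.63, array([571.,  31.,  91.]))]
crank_grip [(0.72, array([558., 158.,  43.])), (0.36, array([545.,  73.,  38.]))]
```

Jaw now at y≈77 against the block (it was 85), and the crank handle is free. The crop confirms the target: bright-capped hub at top (387,221), open eye at (406,259), balance point about (473.5,-279.5), yaw 25.6°. I'm heading there.

```bash
python3 -m crank '[{"offset":[-0.007,-0.016,0],"spin":-7},{"offset":[-0.014,-0.031,0],"spin":-14},{"offset":[-0.021,-0.047,0],"spin":-21},{"offset":[-0.028,-0.062,-0.01],"spin":-28},{"offset":[-0.035,-0.078,-0.02],"spin":-35},{"offset":[-0.042,-0.093,-0.04],"spin":-42},{"offset":[-0.049,-0.109,-0.06],"spin":-49},{"offset":[-0.0552,-0.1236,-0.08],"spin":-56}]' 1
python3 -m crank '[{"offset":[0,0,-0.01],"spin":-7},{"offset":[0,0,-0.03],"spin":-13},{"offset":[0,0,-0.05],"spin":-13},{"offset":[0,0,-0.06],"spin":-13},{"offset":[0,0,-0.06],"spin":-13},{"offset":[0,0,-0.06],"spin":-13},{"offset":[0,0,-0.06],"spin":-13},{"offset":[0,0,-0.06],"spin":-13}]'
```

```text
clock: 13.17
eef_pos: [473.6, -278.1, 119.5]
eef_rot: [3.128, -0.001, 0.673]
wrist_force: [-1.2, 0.3, -0.2]
finger_gap: 94.0
clock: 13.83
eef_pos: [474.2, -278.4, 60.7]
eef_rot: [3.126, -0.002, 0.447]
wrist_force: [0.4, 0.4, -0.3]
finger_gap: 93.8
```

```bash
python3 -m crank '[{"offset":[-0.0005,-0.001,-0.015],"spin":0},{"offset":[-0.0005,-0.001,-0.03],"spin":0},{"offset":[-0.0005,-0.001,-0.042],"spin":0},{"offset":[-0.0005,-0.001,-0.05],"spin":0},{"offset":[-0.0005,-0.001,-0.053],"spin":0},{"offset":[-0.0005,-0.001,-0.054],"spin":0},{"offset":[-0.0005,-0.001,-0.054],"spin":0},{"offset":[-0.0005,-0.001,-0.054],"spin":0}]' 1
```

```text
clock: 14.5
eef_pos: [474.0, -279.6, 7.3]
eef_rot: [3.125, -0.003, 0.447]
wrist_force: [0.3, -0.2, 0.2]
finger_gap: 94.3
```

Close on the web (two calls, since the fingers take about 1.1 s).

```bash
python3 -m crank '[{"offset":[0,0,0],"spin":0},{"offset":[0,0,0],"spin":0},{"offset":[0,0,0],"spin":0},{"offset":[0,0,0],"spin":0},{"offset":[0,0,0],"spin":0},{"offset":[0,0,0],"spin":0},{"offset":[0,0,0],"spin":0},{"offset":[0,0,0],"spin":0}]' 0 45
python3 -m crank '[{"offset":[0,0,0],"spin":0},{"offset":[0,0,0],"spin":0},{"offset":[0,0,0],"spin":0},{"offset":[0,0,0],"spin":0},{"offset":[0,0,0],"spin":0},{"offset":[0,0,0],"spin":0},{"offset":[0,0,0],"spin":0},{"offset":[0,0,0],"spin":0}]'
python3 -m crank '[{"offset":[0,0,0.01],"spin":0},{"offset":[0,0,0.025],"spin":0},{"offset":[0,0,0.05],"spin":0},{"offset":[0,0,0.085],"spin":0},{"offset":[0,0,0.12],"spin":0},{"offset":[0,0,0.155],"spin":0},{"offset":[0,0,0.19],"spin":0},{"offset":[0,0,0.21],"spin":0}]'
python3 -c "
from cell import manip
print(manip.read_state())"
```

```text
clock: 15.17
eef_pos: [474.0, -279.6, 7.3]
eef_rot: [3.125, -0.002, 0.447]
wrist_force: [-0.4, -0.7, 0.4]
finger_gap: 43.9
clock: 15.83
eef_pos: [474.1, -279.7, 7.5]
eef_rot: [3.125, -0.003, 0.447]
wrist_force: [0.2, -0.9, 4.1]
finger_gap: 15.8
clock: 16.5
eef_pos: [474.3, -279.7, 221.6]
eef_rot: [3.122, -0.004, 0.447]
wrist_force: [0.6, -0.4, -4.8]
finger_gap: 15.9
{'clock': 16.5, 'joints': array([-0.59637683,  0.27792301,  1.5113792 , -0.00610609,  1.33346888,
        0.52877201]), 'qd': array([ 0.00071199, -0.15679548, -0.28828567,  0.00064744,  0.4637776 ,
       -0.00189801]), 'effort': array([ 3.56883451e-02, -5.29853261e+01, -3.49179912e+01,  3.84667399e-02,
       -2.99846604e-01,  2.57377033e-04]), 'eef_pos': array([ 474.27348985, -279.65660347,  221.60740637]), 'eef_rot': array([ 3.12233778, -0.0043455 ,  0.44706905]), 'wrist_force': array([ 0.64079838, -0.38599943, -4.80458019]), 'moment': array([-0.00464749, -0.0282722 ,  0.00606221]), 'finger_gap': 15.864098936710816}
```

```bash
python3 - <<'E'
from fit import *
import pickle
T0,S0=pickle.load(open("p0.pkl","rb"));T1,S1=pickle.load(open("p1.pkl","rb"))
bt,bs=(225,180,330,265),(240,200,340,275)
T=[T0,T1]+[manip.camera("top") for _ in range(3)];S=[S0,S1]+[manip.camera("side") for _ in range(3)]
def wp(p,c): # bright low-sat pin inside yellow block
    x,y=int(c[0]),int(c[1]);b=p["pixels"][y-9:y+10,x-9:x+10].astype(float);h=cv2.cvtColor(p["pixels"],cv2.COLOR_RGB2HSV)[y-9:y+10,x-9:x+10].astype(float)
    _,m=blob(p,yel,(x-9,y-9,x+10,y+10));m=m[y-9:y+10,x-9:x+10]
    hull=np.zeros_like(m,np.uint8);cv2.fillConvexPoly(hull,cv2.convexHull(np.argwhere(m)[:,::-1].astype(np.int32)),1)
    w=np.where(hull>0,np.clip(140-h[...,1],0,None),0);Y,X=np.mgrid[y-9:y+10,x-9:x+10]
    return np.array([(w*X).sum(),(w*Y).sum()])/w.sum()
for p in T:
    r=[b for b in blob(p,yel,bt)[0] if b[0]>40]
    print("T",[(a,c,back(p,c,92)[0,:2].round(1)) for a,c in r],"pin",back(p,wp(p,r[0][1]),110)[0,:2].round(1))
for p in S:
    r=[b for b in blob(p,yel,bs)[0] if b[0]>40]
    print("S",[(a,c,back(p,c,92)[0,:2].round(1)) for a,c in r],"pin",[ (round(d["conf"],2),np.round(d["location"],1)) for d in manip.search_frame(p,"pin_top")[:1]] if p is S[-1] else "")
for d in manip.search_frame(T[-1],"pin_top")[:1]+manip.search_frame(T[-1],"rest_top")[:2]:print(d["conf"],d["location"])
E
```

```text
T [(np.int32(178), array([289.49, 201.62]), array([579.6,  36.8])), (np.int32(71), array([293.97, 244.44]), array([453.6,  26.2]))] pin [578.9  36.1]
T [(np.int32(165), array([289.92, 201.62]), array([579.6,  35.6])), (np.int32(72), array([293.93, 244.39]), array([453.8,  26.3]))] pin [578.8  35.1]
T [(np.int32(164), array([289.93, 201.68]), array([579.4,  35.6])), (np.int32(72), array([293.93, 244.39]), array([453.8,  26.3]))] pin [578.8  35. ]
T [(np.int32(164), array([289.93, 201.68]), array([579.4,  35.6])), (np.int32(71), array([293.97, 244.44]), array([453.6,  26.2]))] pin [578.8  35. ]
T [(np.int32(163), array([289.96, 201.69]), array([579.3,  35.5])), (np.int32(69), array([293.94, 244.48]), array([453.5,  26.2]))] pin [578.8  35.1]
S [(np.int32(228), array([291.46, 224.18]), array([564.6,  43.7])), (np.int32(88), array([322.89, 241.17]), array([449. ,  25.4]))] pin 
S [(np.int32(187), array([292.16, 222.96]), array([566.7,  38.8])), (np.int32(88), array([322.89, 241.17]), array([449. ,  25.4]))] pin 
S [(np.int32(186), array([292.15, 222.85]), array([567.1,  38.5])), (np.int32(87), array([322.85, 241.22]), array([448.9,  25.6]))] pin 
S [(np.int32(186), array([292.15, 222.85]), array([567.1,  38.5])), (np.int32(88), array([322.89, 241.17]), array([449. ,  25.4]))] pin 
S [(np.int32(188), array([292.19, 222.94]), array([566.7,  38.6])), (np.int32(88), array([322.83, 241.27]), array([448.8,  25.8]))] pin [(0.66, array([572.1,  34.9,  90.6]))]
0.53 [579.2, 36.1, 87.6]
0.66 [557.2, 52.0, 38.0]
```

Pin is now at about (578.9,35.2) in the top camera frame, rest top at (453,26), and the block has moved 1.2 mm onto the fixed jaw. I'm carrying the lever over, turning it +158.5°.

```bash
python3 -m crank '[{"offset":[0.001,0.013,0],"spin":6.6},{"offset":[0.002,0.026,0],"spin":13.2},{"offset":[0.003,0.039,0],"spin":19.8},{"offset":[0.004,0.052,0],"spin":26.4},{"offset":[0.005,0.065,0],"spin":33},{"offset":[0.006,0.078,0],"spin":39.6},{"offset":[0.007,0.091,0],"spin":46.2},{"offset":[0.0085,0.103,0],"spin":52.8}]'
python3 -m crank '[{"offset":[0.001,0.013,0],"spin":6.6},{"offset":[0.002,0.026,0],"spin":13.2},{"offset":[0.003,0.039,0],"spin":19.8},{"offset":[0.004,0.052,0],"spin":26.4},{"offset":[0.005,0.065,0],"spin":33},{"offset":[0.006,0.078,0],"spin":39.6},{"offset":[0.007,0.091,0],"spin":46.2},{"offset":[0.0085,0.103,0],"spin":52.8}]'
python3 -m crank '[{"offset":[0.001,0.013,0],"spin":6.6},{"offset":[0.002,0.026,0],"spin":13.2},{"offset":[0.003,0.039,0],"spin":19.8},{"offset":[0.004,0.052,0],"spin":26.4},{"offset":[0.005,0.065,0],"spin":33},{"offset":[0.006,0.078,0],"spin":39.6},{"offset":[0.007,0.09,0],"spin":45},{"offset":[0.008,0.1,0],"spin":50}]'
```

```text
clock: 17.62
eef_pos: [482.0, -175.6, 215.2]
eef_rot: [3.129, -0.002, 1.374]
wrist_force: [0.7, -0.2, -4.9]
finger_gap: 15.6
clock: 18.28
eef_pos: [490.2, -71.8, 214.5]
eef_rot: [3.129, -0.003, 2.301]
wrist_force: [0.1, -0.9, -5.2]
finger_gap: 15.6
clock: 18.95
eef_pos: [498.0, 29.0, 213.9]
eef_rot: [3.129, -0.004, -3.104]
wrist_force: [0.3, 0.5, -5.4]
finger_gap: 15.7
```

```bash
python3 -m crank '[{"offset":[0.0005,0.0001,-0.006],"spin":0.4},{"offset":[0.001,0.0003,-0.014],"spin":0.8},{"offset":[0.0015,0.0005,-0.024],"spin":1.2},{"offset":[0.002,0.0006,-0.034],"spin":1.6},{"offset":[0.002,0.0006,-0.042],"spin":1.9},{"offset":[0.002,0.0006,-0.046],"spin":1.9},{"offset":[0.002,0.0006,-0.048],"spin":1.9},{"offset":[0.002,0.0006,-0.048],"spin":1.9}]'
python3 - <<'E'
from lev import *
import pickle
T=manip.camera("top");S=manip.camera("side");pickle.dump((T,S),open("p2.pkl","wb"))
st=manip.read_state();z0=st["eef_pos"][2]-7.4
q=[*st["eef_pos"][:2],st["eef_rot"][2]];out=[]
for p in(T,S):
    im=cv2.cvtColor(p["pixels"],cv2.COLOR_RGB2BGR)[170:290,220:360];im=cv2.resize(im,None,fx=2.8,fy=2.8,interpolation=cv2.INTER_CUBIC)
    for P in PARTS:
        u=((proj(p,place(q,P,z0))-[220,170]+.5)*2.8).astype(np.int32);cv2.polylines(im,[cv2.convexHull(u.reshape(-1,1,2))],True,(0,255,0),1)
    out.append(im)
cv2.imwrite("pics/h1.png",cv2.hconcat(out))
print(st["eef_pos"],st["eef_rot"])
E
```

```text
clock: 19.62
eef_pos: [499.9, 29.4, 165.4]
eef_rot: [3.129, -0.004, -3.071]
wrist_force: [-0.7, -0.6, -4.9]
finger_gap: 15.6
[500.21421525  29.48694328 166.16659511] [ 3.12905653 -0.00320107 -3.07097932]
```

View pics/h1.png

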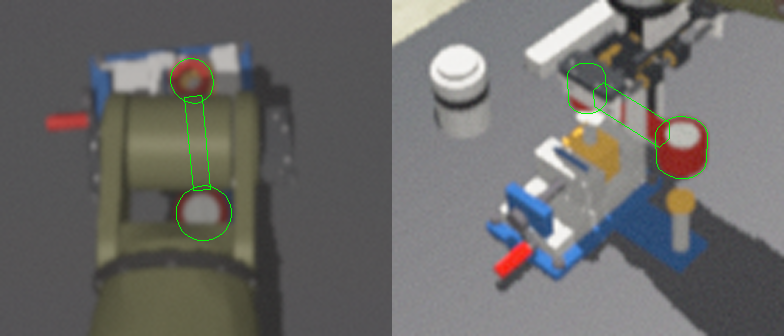

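```bash
python3 - <<'E'
from lev import *
import pickle
T,S=pickle.load(open("p2.pkl","rb"))
q0=[500.2,29.5,-3.071];z0=158.6
def eyefit(p,box,part):
    hsv=cv2.cvtColor(p["pixels"],cv2.COLOR_RGB2HSV).astype(int)
    m=(((hsv[...,0]<9)|(hsv[...,0]>170))&(hsv[...,1]>110)).astype(np.uint8)[box[1]:box[3],box[0]:box[2]]
    if part==1: m|=((hsv[...,2]>150)&(hsv[...,1]<60)).astype(np.uint8)[box[1]:box[3],box[0]:box[2]]
    cs,_=cv2.findContours(m,cv2.RETR_EXTERNAL,cv2.CHAIN_APPROX_NONE);f=np.zeros_like(m);cv2.drawContours(f,[max(cs,key=cv2.contourArea)],-1,1,-1)
    import lev;lev.PARTS[:]=[ALL[part]]+([ALL[2]] if part==1 else [])
    g=lambda d:((sil(p,[q0[0]+d[0],q0[1]+d[1],q0[2]],z0,box)-f)**2).sum()
    r=minimize(g,[0,0],method="Nelder-Mead",options=dict(initial_simplex=[[0,0],[4,0],[0,4]]));return r.x.round(1),round(r.fun,1),f.sum()
ALL=list(PARTS)
print("eye top",eyefit(T,(275,186,302,203),0))
print("hub side",eyefit(S,(311,208,336,236),1))
k=10;b=(268,180,308,215);out=[]
for p,b in((T,(268,180,308,215)),(S,(270,190,310,225))):
    im=cv2.cvtColor(p["pixels"],cv2.COLOR_RGB2BGR)[b[1]:b[3],b[0]:b[2]];im=cv2.resize(im,None,fx=k,fy=k,interpolation=cv2.INTER_CUBIC)
    def dr(P,c):cv2.polylines(im,[((proj(p,P)-[b[0],b[1]]+.5)*k).astype(np.int32)],True,c,1)
    dr(place(q0,circ(-79,11,36),z0),(0,255,0));dr(place(q0,circ(-79,11,0),z0),(255,255,0));dr(place(q0,circ(-79,20,36),z0),(0,255,0))
    dr(place([578.9,35.2,0],circ(0,8,112),0),(255,0,255))
    out.append(im)
cv2.imwrite("pics/h2.png",cv2.hconcat(out))
E
```

```text
eye top (array([-0.9,  0.6]), np.float64(60.0), np.uint64(92))
hub side (array([ 1.6, -1.1]), np.float64(44.3), np.uint64(362))
```

View pics/h2.png

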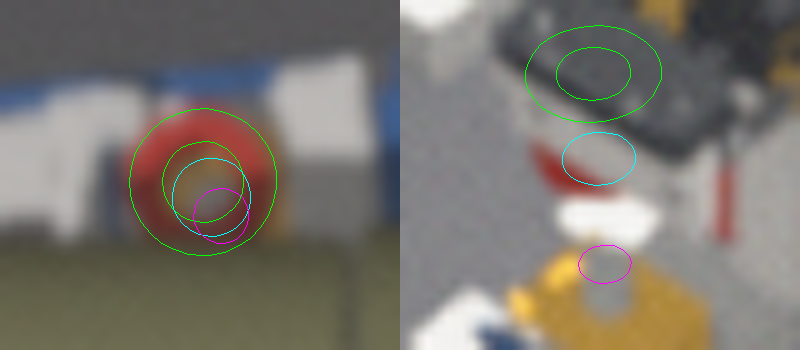

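```bash
cat > eye.py <<'E'
from lev import *
from scipy.ndimage import map_coordinates
from scipy.optimize import least_squares
def edge_fit(p,q,z0,cx,r,angs,red_only=True,inv=False):
    """outer-edge rays of the top rim (x=cx,r) -> world shift of that rim"""
    px=p["pixels"].astype(float);R=(px[...,0]-px[...,1:].max(2))
    if not red_only: R=px.mean(2)
    c=proj(p,place(q,np.array([[cx,0,36.]]),z0))[0]
    rim=place(q,circ(cx,r,36),z0)[:,:2]
    pts=[]
    for a in angs:
        d=np.array([np.cos(a),np.sin(a)]);t=np.arange(4.5,10.5,.1) if r<23 else np.arange(6,13,.1)
        v=map_coordinates(R,[c[1]+t*d[1],c[0]+t*d[0]],order=1);v=cv2.GaussianBlur(v.reshape(-1,1),(1,9),1.5).ravel();g=np.diff(v)
        i=np.argmin(g); 
        if g[i]<-1: pts.append(c+t[i]*d)
    W=back(p,np.array(pts),z0+36)[:,:2]
    c0=place(q,np.array([[cx,0,0.]]),0)[0,:2]
    f=least_squares(lambda s:np.hypot(*(W-s).T)-r,c0,loss="soft_l1")
    return f.x,(f.x-c0).round(2),f.fun.round(1)
E
python3 - <<'E'
from eye import *
import pickle
T,S=pickle.load(open("p2.pkl","rb"));T0,_=pickle.load(open("p0.pkl","rb"))
q0=[500.2,29.5,-3.071];z0=158.6
for lo,hi in((180,360),(170,370),(190,300),(200,340)):
    print("eye T",edge_fit(T,q0,z0,-79,20,np.radians(np.arange(lo,hi,10))))
# sanity on table picture: eye and hub, full circle away from camera nadir side
qt=[474,-279.15,.447]
print("tbl eye",edge_fit(T0,qt,0,-79,20,np.radians(np.arange(100,300,10)))[:2]); print("tbl hub",edge_fit(T0,qt,0,51,26,np.radians(np.arange(150,330,10)))[:2])
c=[manip.camera("top") for _ in range(2)];st=manip.read_state();print(st["eef_pos"],st["eef_rot"],st["qd"].round(4),st["clock"])
print(edge_fit(c[1],q0,z0,-79,20,np.radians(np.arange(180,360,10))))
E
```

```text
eye T (array([579.02938626,  36.69632201]), array([0.03, 1.62]), array([ 0.9,  1.2, -0. , -1.2, -1.3, -0.2, -1.8, -0.8,  1.7,  2.2,  2.2,
        0.8, -0.4, -0.4, -0. , -1.2, -0. ,  0.3]))
eye T (array([579.05964016,  36.64534011]), array([0.06, 1.57]), array([-1.2,  0.9,  1.3,  0. , -1.2, -1.2, -0.2, -1.9, -0.8,  1.7,  2.2,
        2.2,  0.8, -0.4, -0.5, -0.1, -1.3, -0.1,  0.2, -0.5]))
eye T (array([579.85558697,  35.39685544]), array([0.85, 0.32]), array([ 2.3,  0.9, -0.5, -0.9, -0.1, -2. , -1.2,  1. ,  1.3,  1.1, -0.5]))
eye T (array([578.95874397,  36.31190309]), array([-0.04,  1.24]), array([ 0.4, -0.8, -0.9,  0.1, -1.6, -0.6,  1.8,  2.3,  2.2,  0.7, -0.5,
       -0.7, -0.3, -1.5]))
tbl eye (array([ 402.93212354, -310.26165661]), array([0.17, 3.04]))
tbl hub (array([ 519.63654653, -255.04244101]), array([-0.35,  2.06]))
[500.21909707  29.53531863 166.2892207 ] [ 3.12909634e+00 -2.97715811e-03 -3.07077129e+00] [ 0.0019 -0.0004  0.0013  0.0014 -0.0004 -0.0011] 19.8167
(array([579.49803538,  36.65198403]), array([0.49, 1.58]), array([ 0.9,  1.2,  0.1, -1.4, -1.3, -0.3, -0.3, -0.6,  1.5,  1.8,  2. ,
        0.4, -0.8, -0.8, -0.3, -0.4,  0.9,  0.2]))
```

```bash
python3 -m crank '[{"offset":[0,-0.0003,-0.002],"spin":0},{"offset":[0,-0.0006,-0.004],"spin":0},{"offset":[0,-0.0006,-0.006],"spin":0},{"offset":[0,-0.0006,-0.0068],"spin":0},{"offset":[0,-0.0006,-0.0068],"spin":0},{"offset":[0,-0.0006,-0.0068],"spin":0},{"offset":[0,-0.0006,-0.0068],"spin":0},{"offset":[0,-0.0006,-0.0068],"spin":0}]'
python3 - <<'E'
from eye import *
import pickle
T0,S0=pickle.load(open("p1.pkl","rb"))
T=manip.camera("top");S=manip.camera("side");st=manip.read_state();print({k:np.round(st[k],3) for k in("clock","eef_pos","eef_rot","wrist_force","moment","finger_gap","qd")})
q=[500.2,29,-3.071]
print(edge_fit(T,q,st["eef_pos"][2]-7.4,-79,20,np.radians(np.arange(180,360,10)))[:2])
for n in("jaw","block","crank_grip"):print(n,[(round(d["conf"],2),np.round(d["location"],1)) for d in manip.search_frame(S,n)[:1]])
print(blob(S0,red,(245,240,285,285))[0],blob(S,red,(245,240,285,285))[0])
out=[cv2.resize(p["pixels"][165:290,215:350],None,fx=2.9,fy=2.9,interpolation=cv2.INTER_CUBIC) for p in(T,S)]
cv2.imwrite("pics/fin.png",cv2.cvtColor(cv2.hconcat(out),cv2.COLOR_RGB2BGR))
E
```

```text
clock: 20.48
eef_pos: [500.3, 28.9, 159.6]
eef_rot: [3.129, -0.003, -3.071]
wrist_force: [0.8, -0.2, -4.7]
finger_gap: 15.6
{'clock': np.float64(20.583), 'eef_pos': array([500.272,  28.944, 159.553]), 'eef_rot': array([ 3.129e+00, -3.000e-03, -3.071e+00]), 'wrist_force': array([-0.537,  0.053, -4.22 ]), 'moment': array([ 0.056, -0.143,  0.069]), 'finger_gap': np.float64(15.417), 'qd': array([-0.001,  0.   , -0.001,  0.002, -0.001,  0.   ])}
(array([578.71261258,  35.68869028]), array([-0.29,  1.12]))
jaw [(0.56, array([567.7,  77.6,  86.9]))]
block [(0.77, array([576.4,  38.3,  91.9]))]
crank_grip [(0.68, array([559.1, 160.5,  43.4]))]
[(np.int32(75), array([263.04, 262.32]))] [(np.int32(75), array([263.04, 262.32]))]
```

View pics/fin.png

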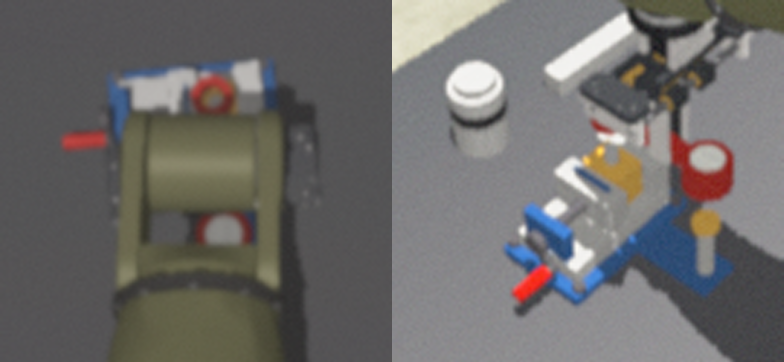

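```bash
python3 -c "
from cell import manip
print(manip.sign_off())"
```

```text
the job is handed in; nothing more can be done
None
```

I clamped the block, let go of the crank, and handed the job in at about 20.6 s on the clock. The arm was still holding the lever over the fixture.

**Vise:** I turned the crank clockwise by about 5.7 rad, ending at roughly 8.5–9 N along its travel. That force comes from the wrist reading, with some doubt about the exact crank angle. The block slid about 1.2 mm onto the fixed jaw. The pictures show the jaw against the block, and the handle has not moved since I let go.

**Lever:** I picked up the one nearest the base (hub at top-view pixel (387,221)) by its balance point with a 45 N grip.

| Last check | Result |
|---|---|
| Bore over pin | bore at (578.7, 35.7), pin at (578.9, 35.2) mm, both in the top camera |
| Underside above the pin's top | about 40 mm, worked out from the tool height |
| Hub over rest pillar | within about 3–4 mm |
| Tilt along the web | about 0.2° |
| Tilt about the web's own axis | about 0.7° |
| Load and motion | about 4.7 N carried, arm still |

**Checks that disagreed:**
- The side-camera fit of the hub and the top-camera fit of the eye differed by 1–2 mm.
- The same eye-edge check on the lever while it lay on the table differed from the silhouette fit by 2–3 mm, so the bore position is good to about 2 mm.
- The measured distance from pin to rest top was about 126 mm, not the nominal 130 mm; this is the reason for the hub offset.

I saw nothing else move, but I did not measure the other objects again at the end.

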